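Pack the block plane under the cantilever tray

TASK

Pack the block plane into the wooden tool box: swing the box's tray up and back until it stops and stays up by itself, and stand the plane on its sole, lengthwise front to back, in the compartment under it. Then bring the tray down until it is fully home, without letting it drop or losing the awl that lies in it, and last turn the catch lever square across the tray's front edge. Leave the spokeshave where it lies.

Things in the scene. Friction and masses are not known exactly. Their poses are not given: they have to be found in the camera images.
- toolbox: Fixed plywood tool box, 195 mm deep, 172 mm wide, 84 mm high, open on top, with a tray of the same outline stacked on it. Origin: centre of its underside. x points from its front (robot's side) to its back, y to its left, z up. A wooden cleat, 22 mm deep, 26 mm wide and 125 mm high, stands on the front wall's face at x = -108, y = +70 mm and carries the catch.
- compartment (a point): Centre of the box's inner floor, 8 mm over the bench; axes as the box. Walls are 9 mm thick: the compartment is 177 mm (x) by 154 mm (y) inside; wall tops 76 mm above its floor. The front wall's middle has a scoop 110 mm wide, down to 37 mm above the floor.
- tray_lift (a joint): Tray's lift, rad: 0 = down and shut, 1.17 = stop, up and back. It rides on parallel 120 mm links and stays level: at value a it has moved x = 120 mm * (cos 30deg - cos(30deg + a)), z = 120 mm * (sin(30deg + a) - sin 30deg), in the box's frame. At the stop the links are 7 deg past upright and its weight keeps it up; let go lower down, it falls shut. Light friction; tray 0.45 kg.
- tray_bar (a point): Centre of the tray's lifting bar: a dark wooden dowel 16 mm thick, 100 mm long along y, on brackets at y = +-46 mm above the tray's front wall, axis 34 mm over the tray's rim; open all round between the brackets. Axes as the box.
- tray_floor (a point): Centre of the tray's inner floor (177 x 154 mm inside, rim 31 mm above it, underside 9 mm below it); axes as the box. At the stop the tray's front edge is 119 mm behind the box's front face and its underside 136 mm above the compartment's floor, so it still covers the back 40 % of the compartment.
- catch (a joint): Catch lever's angle, rad: 0 = points out to the box's left (+y), 1.571 = points straight back (+x), square across the tray's front rim. Turns clockwise seen from above as the value grows, range -0.8 to 2.4; stays where left; about 1 N at the knob moves it.
- catch_knob (a point): Mid-grip of the catch lever's knob: a dark wooden round, 16 mm thick, 36 mm high, upright on a flat brass strip 15 mm wide, 60 mm from the strip's vertical pivot on the cleat (box x = -108, y = +70 mm). This point is 20 mm above the strip and 16 mm below the knob's top.
- plane_center (a point): Block plane of dark iron, 150 mm long, 45 mm wide, 59 mm high at its iron, 0.5 to 0.75 kg, on its sole on the bench, right of the box. Point: its centre, 24 mm above its underside. x along the plane towards its front knob (the lower end, 36 mm high), z up. Grip its flat upright sides, 45 mm across, 35 mm high in the middle.
- awl_center (a point): Scratch awl with a wooden handle, 160 mm long, 31 mm thick, lying loose in the back half of the tray. Point: its middle.
- spokeshave_center (a point): Spokeshave of pale wood, 260 mm long, 26 mm high, lying on the bench beyond the plane to the right. Point: its middle. To be left alone.

How it is judged (in metres and radians):
On the way, in this order (a step that is already met when the one before it is completed fails the run):
1. the tray is up at its stop and has been let go of (value of joint tray_lift above 1.05 rad and contact force between the fingers and tray below 0.5 N), for 0.2 s.
2. the plane stands on its sole in the compartment, let go of, the tray still up (value of joint tray_lift above 0.9 rad and z of plane_center in the frame of compartment between 0.015 and 0.032 m and x of plane_center in the frame of compartment between -0.03 and 0.03 m and y of plane_center in the frame of compartment between -0.065 and 0.065 m and angle between plane_center's own z axis and vertical below 0.15 rad and contact force between the fingers and plane below 0.5 N), for 0.2 s.
3. the tray is fully down (value of joint tray_lift below 0.05 rad), for 0.2 s.
4. the catch lever points square across the tray's front edge (value of joint catch between 1.32 and 1.82 rad), for 0.2 s.
At the end, for the whole second after the job is handed in: Tray fully down (lift under 0.05 rad); catch lever at 1.571 rad within 0.25, square across the front rim; plane upright within 0.15 rad on the compartment floor, front to back within 0.45 rad, at rest; the awl lies in the tray (all of step 4 and value of joint tray_lift below 0.05 rad and z of plane_center in the frame of compartment between 0.015 and 0.032 m and x of plane_center in the frame of compartment between -0.03 and 0.03 m and y of plane_center in the frame of compartment between -0.065 and 0.065 m and angle between plane_center's own z axis and vertical below 0.15 rad and angle between the x axis of plane_center and the x axis of compartment, either way round below 0.45 rad and z of awl_center in the frame of tray_floor between -0.005 and 0.04 m and x of awl_center in the frame of tray_floor between -0.089 and 0.089 m and y of awl_center in the frame of tray_floor between -0.077 and 0.077 m and linear speed of plane below 0.02 m/s); the robot touches nothing.
It fails at once if the tray was let drop (lift falling faster than 3.5 rad/s) (velocity of joint tray_lift below -3.5 rad/s).
It fails at once if the spokeshave was moved by more than 40 mm (distance of spokeshave_center from where it was at the start of the episode above 0.04 m).
It also fails if it takes over 64 s, if anything falls off the work surface, if the arm or the gripper's body presses on something with over 40 N, if the wrist force passes 120 N, or if a joint passes its speed limit or range.

ROBOT

A 6-joint arm with a two-finger parallel gripper is mounted at the origin on a cart in front of the work surface, level with it; the furniture and walls round the work are solid. World frame = base frame: x ahead of the robot, y to its left, z up, the work surface at z = 0. Lengths are in m, angles in degrees, forces in N, time in s.
With the tool pointing down it reaches from about 0.325 to 0.75 m from the base axis. Payload 7.6 kg.
Tool frame: the origin (TCP) lies at the very end of the fingers, on their centre line; the grasp point (between the pads) lies hold_point_z behind it (hold_point_z is the distance from the TCP to the grasp point, in m); z points along the fingers, y is the direction in which the jaws open and shut (so a half turn about z gives the same grasp; the last joint's range is limited). The gripper opens to 85 mm and grips with 20 to 120 N. Pads are 22 mm wide; open, the fingers measure 114 mm over their backs; the gripper's body (76 mm by 85 mm) begins 54 mm behind the grasp point. The pads swing forward as they close: fully open they stand 13 mm farther back than shut.
Start: joints at [-79.372, 2.991, 80.254, -0, 96.75, -4.028], TCP at [0.133, -0.508, 0.231] pointing down, gripper open.
Joint ranges: [-166.34, 166.34], [-52.06, 124.39], [6.96, 135.62], [-60.46, 240.46], [14.63, 156.25], [-167.68, 167.68]. Speed limits (degrees/s): [147.25, 147.25, 172.46, 180, 180, 180].

INTERFACE

Orientations are given as [roll, pitch, yaw] about the fixed x, y, z axes, in that order (R = Rz(yaw) Ry(pitch) Rx(roll)).
In Python, from station import read_state, grab_frame, job_done, hold_point_z gives the robot as it stands.
- The arm moves only by the tool apply_moves, never from a script. Its argument "targets" is a list of rows, each a list of 6 numbers: the shift along the tool's x, y, z each as a share of 0.1 m, from -1 to 1, then the turn, a rotation vector about the tool's x, y, z each as a share of pi rad, from -1 to 1. In form: [[tx, ty, tz, wx, wy, wz], ...]. A call has 1 to 20 rows; each row is the pose to reach, as a shift and turn from the pose commanded when the call began, along the tool's axes at that moment, turning the shorter way round; what a row does not reach only later rows make up. A row lasts 1/10 s, in which the tool goes at most 50 mm and 8.59 degrees, less where a joint would pass 70% of its speed; a pose out of reach is approached as far as the arm can. A call with a number of a shift or a turn outside -1 to 1 is refused whole. A call with a gripper value outside its range is refused whole. "claw" is the closure, from -1 (fully open) to 1 (shut), set as the call begins (left out, the last holds). The fingers move at their own pace and stop on an object; "grip_force" is the grip in N (left out, the last holds). Time passes only in rows, so rows that repeat a pose let the fingers close. It gives the time, the measured TCP pose, the force and the opening at its end, in the units of the state.
- read_state(): the state, without advancing time (a new reading comes with each control period).
- grab_frame(name): name is "side" or "top" or "wrist"; returns a dict with "img" (480x640x3 uint8, red, green, blue), "depth" (480x640 float32, m along the optical axis (not along the pixel's ray), 0 where there is no reading), "mtx" (3x3 intrinsics, pixels), "rvec" (rotation vector, rad) and "tvec" (3), from world to camera coordinates, as OpenCV has them; the wrist camera has in their place "T_tool_cam" (4x4, takes a point from camera to tool coordinates, whose origin is the TCP and whose axes are the flange's). Camera axes: x right, y down, z forward; pixel columns grow to the right and rows downward; lengths in m; the calibration is good to about 2 mm. A picture is of the moment at which its call begins: read the wrist's pose just before it.
- job_done(): hands the job in, once; it reports no verdict.
The state is a dict: "time_s": time; "qpos": joint angles; "joint_vel": joint speeds; "joint_efforts": joint torques, N m; "position": TCP position; "tcp_rot": TCP orientation; "ft_force": force on the tool from outside, world axes, zero at the start; "moment": the same for the moment, N m; "opening": opening from 0.0 (shut) to 1.0 (fully open).
Only numpy, scipy, OpenCV 4.12 (cv2) and the standard library are available. Lean on these libraries where they do the work, as an engineer would, in place of code of your own. Each camera call takes 0.05 s, during which the arm holds its last target.

## Working session

There is one attempt and no reset: what is moved stays moved. The work goes in short steps, Python scripts to look and compute and a tool call to move; the robot and the scene stay as the last step left them, time stands still between calls to the robot, and variables do not carry over. Pictures are saved under pics/ and viewed, and the job is handed in when it is done.

Besides the shell and the picture viewer there is one more tool, called after "Call:" as a command line: name --pt "numbers of a row" for each row, then --argument value for the rest. apply_moves: Moves the arm, as the interface text tells. Shift numbers are shares of 0.1 m and turn numbers shares of pi rad, none past 1 either way. Its arguments: {"type":"object","properties":{"targets":{"type":"array"},"claw":{"type":"number"},"grip_force":{"type":"number"}},"required":["targets"]}

```bash
ls; mkdir -p pics
cat > h.py <<'E'
import numpy as np,cv2
from station import *
def cam(n):
    f=grab_frame(n)
    R=cv2.Rodrigues(np.array(f["rvec"],float))[0]; t=np.array(f["tvec"],float).ravel()
    return f["img"],f["depth"],np.array(f["mtx"]),R,t
def pts(d,K,R,t):
    v,u=np.mgrid[:d.shape[0],:d.shape[1]]
    c=np.stack([(u-K[0,2])/K[0,0]*d,(v-K[1,2])/K[1,1]*d,d],-1)
    return (c-t)@R
E
python3 - <<'E'
from h import *
print(read_state(),hold_point_z if not callable(hold_point_z) else hold_point_z())
for n in("top","side"):
    i,d,K,R,t=cam(n); cv2.imwrite(f"pics/{n}0.png",i[:,:,::-1]); np.savez(f"{n}0.npz",i=i,d=d,K=K,R=R,t=t); print(K,R,t,-R.T@t)
E
```

```text
pics
{'time_s': 0.0, 'qpos': array([-7.93734087e+01,  3.02707404e+00,  8.03151341e+01,  7.36048512e-04,
        9.67497642e+01, -4.02908639e+00]), 'joint_vel': array([-0.040451  , -0.01173631, -0.01569259,  0.02395021, -0.00799324,
       -0.04139875]), 'joint_efforts': array([-3.72606537e-04, -3.81670654e+01, -3.60187411e+01, -9.17770990e-05,
        6.29024900e-03,  8.88573108e-07]), 'position': array([ 0.13278722, -0.50760579,  0.23045512]), 'tcp_rot': array([-1.79908306e+02, -7.19152188e-03,  1.46557579e+01]), 'ft_force': array([ 0.11415711, -0.32566277, -0.4851097 ]), 'moment': array([-0.01199966, -0.00134694,  0.02381674]), 'opening': 1.0019670617490113} 0.0187
[[508.65646008   0.         313.63415706]
 [  0.         508.65646008 232.21917869]
 [  0.           0.           1.        ]] [[-0.00950364 -0.99985021  0.01446491]
 [-0.99541395  0.00808248 -0.09531917]
 [ 0.09518798 -0.01530445 -0.99534166]] [-0.25555616  0.55108546  1.21505991] [ 0.43047034 -0.2413762   1.26562535]
[[603.03042513   0.         313.00767712]
 [  0.         603.03042513 237.51825956]
 [  0.           0.           1.        ]] [[ 0.94683621 -0.32138699 -0.01454614]
 [-0.14134434 -0.37494562 -0.91620825]
 [ 0.2890034   0.86955517 -0.40043832]] [-0.60349829  0.08565106  1.38682657] [ 0.18272274 -1.36776422  0.62503414]
```

View pics/top0.png

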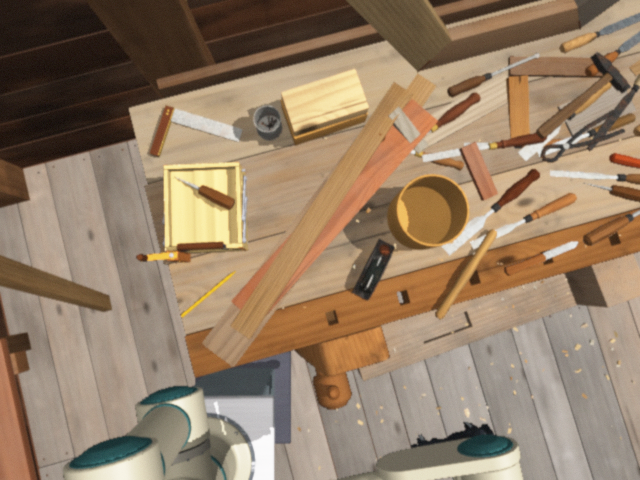

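View pics/side0.png

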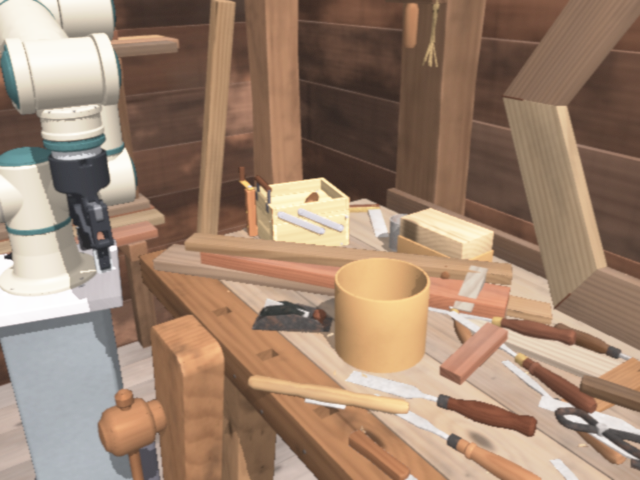

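Run:
```python
import numpy as np,cv2
from h import pts
for n,box in(("top",(130,140,270,280)),("top",(345,230,405,310))):
    z=np.load(f"{n}0.npz"); P=pts(z['d'],z['K'],z['R'],z['t'])
    x0,y0,x1,y1=box
    s=5 if x0<200 else 4
    print(n,box)
    im=z['i'][y0:y1,x0:x1,::-1]; cv2.imwrite(f"pics/crop{x0}.png",cv2.resize(im,None,fx=4,fy=4,interpolation=cv2.INTER_CUBIC))
    H=np.round(P[y0:y1,x0:x1,2]*1000).astype(int)
    print('H cols',list(range(x0,x1,s)))
    for r in range(0,H.shape[0],s): print(y0+r,' '.join('%4d'%a for a in H[r,::s]))
z=np.load("top0.npz");P=pts(z['d'],z['K'],z['R'],z['t'])
# rim points of tray
for zlo,zhi,name in((.117,.131,'rim'),(.15,.18,'bar/knob')):
    m=(P[...,2]>zlo)&(P[...,2]<zhi);m[:, :125]=0;m[:,275:]=0;m[:140]=0;m[285:]=0
    q=P[m];print(name,len(q),q.min(0),q.max(0)); 
    if len(q)>5:
        print(cv2.minAreaRect((q[:,:2]*1000).astype(np.float32)))
```

```text
top (130, 140, 270, 280)
H cols [130, 135, 140, 145, 150, 155, 160, 165, 170, 175, 180, 185, 190, 195, 200, 205, 210, 215, 220, 225, 230, 235, 240, 245, 250, 255, 260, 265]
140 -814 -770   -3   -1   -4   11   14   -3    3   -8   -4   -2   -2   -4   -2   -2    0   -3    3    1   -1    1    0    0   -2   -4   -5   -2
145 -781 -775   -4   -6   -1   15   10    4   -2   -3   -3    0   -1   -4    1   -1   -4   -2    0   -1    3    0    3    0    0   -2   -4    0
150 -786 1266   -4   -5   20   16   11   -5   -2    2   -1    1   -2   -3   -2   -2   -1    3    0   -2   -3    0   -2    4    2   -5   -1    1
155 -803 -776   -2   -4   -1   12    2   -6    1   -4    0    0    0    0   -3    0    3   -1    2   -2    0    4   -2    1   -5  -11    1    1
160 -791 -779 -787   -8   -1    2   -1    4   -1    1   -1    5   -3    3    2   -6   -2   -1   -3   -4   -2   -7   -2   -2   -1   -3    0    2
165 -778 -793 -786   -6    1    0   -2  124  124  124  124  121  128  125  128  126  121  125  124  122  123  123   96    3   -3   -5   -4   -1
170 -775 -784 -778   -3    2   -2    0  126  113  109  109  106
[... 4466 characters left out ...]
    1   -4
294   -2   -1   -3    6    1    5    5    1   -4   -3    2   -2   -1 -777  -71
298   -3    1   -2    1    3    6   16    1   -5   -3    2   -4   -1    4 -779
302    0   -1    1   -5   -1    0    0   -6   -4   -3   -4    0   -4    1 -781
306   -4   -1    2   -7    1    0    2    0    0   -3   -4   -1    0   -2    0
rim 1649 [ 0.47800583 -0.10160045  0.11700334] [0.70198365 0.12783005 0.13098017]
((589.8170166015625, 15.962677001953125), (217.89437866210938, 230.77688598632812), 1.8355002403259277)
bar/knob 390 [ 0.47860714 -0.06186065  0.15082575] [0.51711332 0.12474131 0.17005495]
((502.3880920410156, 32.23883819580078), (23.605436325073242, 187.99356079101562), 8.132686614990234)
```

Run:
```python
import numpy as np,cv2
from h import pts
z=np.load("top0.npz");K,R,t=z['K'],z['R'],z['t'];P=pts(z['d'],K,R,t);C=-R.T@t
def ray(u,v,zz):
    d=R.T@np.array([(u-K[0,2])/K[0,0],(v-K[1,2])/K[1,1],1]);return C+d*(zz-C[2])/d[2]
# outer rim edges on plane z=.124: from depth mask H>.115, find left/back edges per row/col
H=P[...,2]
rows=range(175,240,2)
L=[];
for v in rows:
    u=next(u for u in range(145,200) if .112<H[v,u]<.14); L.append(ray(u-.5,v,.124)[:2])
B=[]
for u in range(172,236,2):
    v=next(v for v in range(155,200) if .112<H[v,u]<.14); B.append(ray(u,v-.5,.124)[:2])
Rr=[]
for v in rows:
    u=next(u for u in range(255,220,-1) if .112<H[v,u]<.14); Rr.append(ray(u+.5,v,.124)[:2])
for nme,a in(("left",L),("back",B),("right",Rr)):
    a=np.array(a,np.float32); l=cv2.fitLine(a,cv2.DIST_HUBER,0,.001,.001).ravel();print(nme,l,np.degrees(np.arctan2(l[1],l[0])))
m=(H>.145)&(H<.18);m[:,:130]=0;m[:,270:]=0;m[:140]=0;m[285:]=0
n,lab,st,ce=cv2.connectedComponentsWithStats(m.astype(np.uint8))
for k in range(1,n):
    if st[k,4]>5:
        q=P[lab==k];print(st[k],ce[k],np.median(q,0),q.min(0),q.max(0))
        print(cv2.minAreaRect((q[:,:2]*1000).astype(np.float32)))
# plane
m=(H>.015)&(H<.075);m[:,:345]=0;m[:,400:]=0;m[:238]=0;m[300:]=0;m[238:245,392:]=0
n,lab,st,ce=cv2.connectedComponentsWithStats(m.astype(np.uint8))
k=1+np.argmax(st[1:,4]);q=P[lab==k];print('plane',st[k],q.mean(0),cv2.minAreaRect((q[:,:2]*1000).astype(np.float32)), q.max(0))
w,V=np.linalg.eigh(np.cov(q[:,:2].T));print(V[:,1],np.degrees(np.arctan2(V[1,1],V[0,1])))
```

```text
left [0.9997755  0.02118653 0.6138103  0.0795083 ] 1.2139893
back [ 0.03607594 -0.99934906  0.6988158  -0.00850312] -87.93255
right [ 0.99879193  0.04913894  0.6125583  -0.09404749] 2.8165882
[177 242  48   9 341] [199.80351906 245.86803519] [ 0.50785321 -0.01214384  0.16390011] [ 0.49960682 -0.06186065  0.1482569 ] [0.51711332 0.03834217 0.17005495]
((508.7956237792969, -11.569892883300781), (16.011606216430664, 100.46276092529297), 2.3245320320129395)
[136 254  10   7  53] [140.26415094 257.1509434 ] [0.48512868 0.11560081 0.16444108] [0.47860714 0.11016198 0.14676509] [0.49196639 0.12474131 0.16865502]
((485.1184387207031, 116.78828430175781), (13.366585731506348, 13.260808944702148), 41.906246185302734)
plane [353 242  41  57 831] [ 0.45282496 -0.40381588  0.03716863] ((458.0013427734375, -406.7192077636719), (45.653709411621094, 138.67404174804688), 62.287235260009766) [ 0.52443579 -0.35548868  0.06238274]
[-0.88403851  0.46741407] 152.13343107981223
```

View pics/crop130.png

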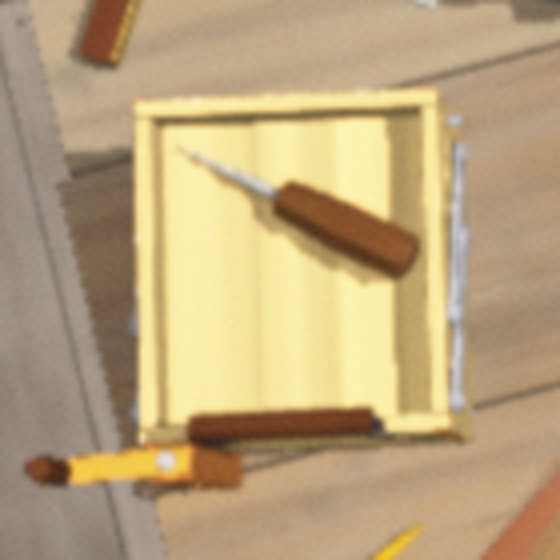

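View pics/crop345.png

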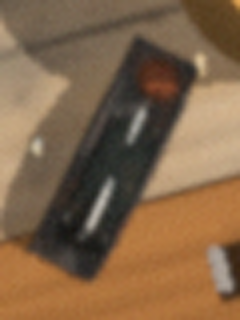

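```bash
cat >> h.py <<'E'
from scipy.spatial.transform import Rotation as Ro
def rel(pos,eul,st=None):
    """row from the present pose to a world pose"""
    s=st or read_state(); R0=Ro.from_euler('xyz',s['tcp_rot'],degrees=True)
    p=R0.inv().apply(np.array(pos)-s['position'])/.1
    w=(R0.inv()*Ro.from_euler('xyz',eul,degrees=True)).as_rotvec()/np.pi
    return np.round(np.r_[p,w],3)
BC=np.array([.6016,-.0078,0]);BY=2.2
def bx(x,y,z): return BC+Ro.from_euler('z',BY,degrees=True).apply([x,y,z])
E
python3 - <<'E'
from h import *
print(bx(-.093,0,.158)); print(rel(bx(-.093,0,.26),[180,0,92.2]))
z=np.load("top0.npz");K,R,t=z['K'],z['R'],z['t'];C=-R.T@t
def ray(u,v,zz):
    d=R.T@np.array([(u-K[0,2])/K[0,0],(v-K[1,2])/K[1,1],1]);return C+d*(zz-C[2])/d[2]
for p in((379.5,239.5),(393.75,247.5),(368.25,300),(352.5,292),(384,250)): print(ray(*p,.01),ray(*p,.036))
E
```

```text
[ 0.50866855 -0.01137007  0.158     ]
[ 4.892 -3.851 -0.289 -0.    -0.    -0.431]
[ 0.53107503 -0.42395735  0.01      ] [ 0.52899182 -0.42017668  0.036     ]
[ 0.51089092 -0.45891143  0.01      ] [ 0.50922566 -0.45440697  0.036     ]
[ 0.38247049 -0.39305582  0.01      ] [ 0.38346441 -0.38991502  0.036     ]
[ 0.402339   -0.35471019  0.01      ] [ 0.40292151 -0.3523634   0.036     ]
[ 0.50489675 -0.43455388  0.01      ] [ 0.50335562 -0.43055378  0.036     ]
```

Call:
apply_moves --pt "0.4 -0.3 -0.07 0 0 0" --pt "0.8 -0.6 -0.07 0 0 0" --pt "1 -0.78 -0.07 0 0 0" --claw -1

```text
time_s: 0.4
position: [0.2113, -0.405, 0.2381]
tcp_rot: [-180.0, -0.0, 14.7]
ft_force: [-0.8, -0.0, 0.4]
opening: 1.001
```

Call:
apply_moves --pt "0.4 -0.3 -0.07 0 0 0" --pt "0.8 -0.6 -0.07 0 0 0" --pt "1 -0.78 -0.07 0 0 0"

```text
time_s: 0.7
position: [0.2883, -0.304, 0.2453]
tcp_rot: [-180.0, -0.0, 14.8]
ft_force: [-0.2, -1.1, 0.7]
opening: 0.999
```

Call:
apply_moves --pt "0.4 -0.3 -0.07 0 0 0" --pt "0.8 -0.6 -0.07 0 0 0" --pt "1 -0.78 -0.07 0 0 0"

```text
time_s: 1.0
position: [0.3652, -0.2031, 0.2522]
tcp_rot: [-180.0, -0.0, 14.8]
ft_force: [-0.6, -1.1, -1.0]
opening: 0.994
```

Call:
apply_moves --pt "0.4 -0.3 -0.07 0 0 0" --pt "0.8 -0.6 -0.07 0 0 0" --pt "1 -0.78 -0.07 0 0 0"

```text
time_s: 1.3
position: [0.4422, -0.1022, 0.259]
tcp_rot: [-180.0, 0.0, 14.8]
ft_force: [-0.4, -1.2, -0.2]
opening: 0.996
```

Run:
```python
from h import *
print(rel(bx(-.093,0,.25),[180,0,92.2]),read_state()['tcp_rot'])
```

```text
[ 0.875 -0.708  0.09  -0.    -0.    -0.43 ] [-1.79965515e+02  7.06541061e-04  1.47903398e+01]
```

Call:
apply_moves --pt "0.3 -0.25 0.05 0 0 -0.08" --pt "0.6 -0.5 0.09 0 0 -0.16" --pt "0.875 -0.708 0.09 0 0 -0.43" --pt "0.875 -0.708 0.09 0 0 -0.43" --pt "0.875 -0.708 0.09 0 0 -0.43" --pt "0.875 -0.708 0.09 0 0 -0.43" --pt "0.875 -0.708 0.09 0 0 -0.43" --pt "0.875 -0.708 0.09 0 0 -0.43" --pt "0.875 -0.708 0.09 0 0 -0.43" --pt "0.875 -0.708 0.09 0 0 -0.43" --pt "0.875 -0.708 0.09 0 0 -0.43"

```text
time_s: 2.4
position: [0.5075, -0.0142, 0.25]
tcp_rot: [-180.0, 0.0, 91.8]
ft_force: [1.0, 0.2, -0.1]
opening: 1.004
```

Run:
```python
from h import *
print(rel(bx(-.093,0,.1395),[180,0,92.2]),read_state()['tcp_rot'])
s=read_state();f=grab_frame("wrist");cv2.imwrite("pics/w1.png",f["img"][:,:,::-1])
T=np.array(f["T_tool_cam"]);K=f["mtx"];print(T)
Rt=Ro.from_euler('xyz',s['tcp_rot'],degrees=True).as_matrix()
Rw=Rt@T[:3,:3];tw=Rt@T[:3,3]+s['position']
P=pts(f["depth"],K,Rw.T,-Rw.T@tw)
h=cv2.cvtColor(f["img"],cv2.COLOR_RGB2HSV)
m=(P[...,2]>.145)&(P[...,2]<.175)&(P[...,0]>.49)&(P[...,0]<.53)&(abs(P[...,1])<.08)
q=P[m];print(len(q));print(cv2.minAreaRect((q[:,:2]*1000).astype(np.float32)),np.percentile(q[:,2],95))
```

```text
[ 0.028  0.013  1.105 -0.     0.    -0.002] [-1.79968215e+02  2.13665200e-03  9.18263182e+01]
[[ 1.64396147e-04 -9.50375466e-01 -3.11105202e-01  7.94178095e-02]
 [ 9.99999967e-01  2.17574057e-04 -1.36226925e-04 -5.48127436e-04]
 [ 1.97155148e-04 -3.11105169e-01  9.50375470e-01 -1.43309576e-01]
 [ 0.00000000e+00  0.00000000e+00  0.00000000e+00  1.00000000e+00]]
4377
((508.4861145019531, -11.384414672851562), (16.031078338623047, 101.23451232910156), 2.2783567905426025) 0.16820956530451633
```

View pics/w1.png

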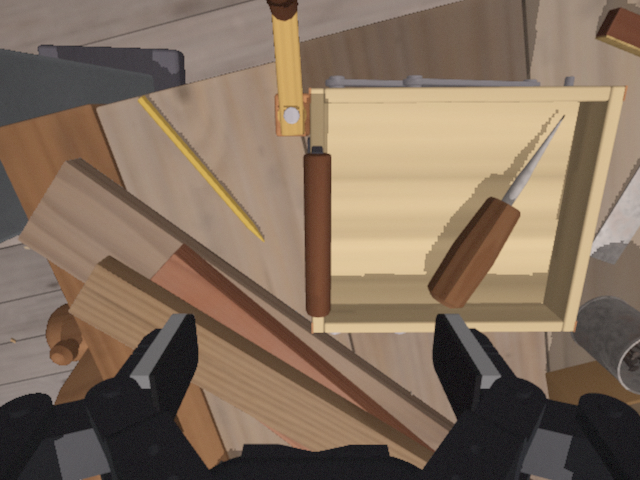

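Call:
apply_moves --pt "0.02 0.01 0.3 0 0 0" --pt "0.028 0.01 0.6 0 0 0" --pt "0.028 0.01 0.9 0 0 0" --pt "0.028 0.01 1 0 0 0"

```text
time_s: 2.85
position: [0.5069, -0.0113, 0.1469]
tcp_rot: [-179.7, -0.0, 91.9]
ft_force: [0.0, 0.1, -0.7]
opening: 1.003
```

Call:
apply_moves --pt "0 0 0.05 0 0 0" --pt "0 0 0.1 0 0 0" --pt "0 0 0.1 0 0 0"

```text
time_s: 3.15
position: [0.509, -0.0115, 0.141]
tcp_rot: [179.9, 0.0, 92.0]
ft_force: [0.9, 0.6, -0.0]
opening: 0.997
```

Call:
apply_moves --pt "0 0 0 0 0 0" --pt "0 0 0 0 0 0" --pt "0 0 0 0 0 0" --pt "0 0 0 0 0 0" --pt "0 0 0 0 0 0" --pt "0 0 0 0 0 0" --claw 1 --grip_force 40

```text
time_s: 3.75
position: [0.5088, -0.0114, 0.1406]
tcp_rot: [180.0, 0.0, 92.1]
ft_force: [1.8, -0.7, 1.8]
opening: 0.169
```

Run:
```python
from h import *
s=read_state();print(s['position'],s['tcp_rot'],s['ft_force'],s['opening'])
R0=Ro.from_euler('xyz',s['tcp_rot'],degrees=True)
for a in np.r_[np.arange(.05,1.17,.05),1.155]:
    d=bx(.12*(np.cos(np.pi/6)-np.cos(np.pi/6+a)),0,.12*(np.sin(np.pi/6+a)-.5))-BC
    print(round(a,3),np.round(R0.inv().apply(d)/.1,3).tolist())
```

```text
[ 0.5087948  -0.0114069   0.14057765] [1.79951405e+02 6.69465340e-03 9.20572910e+01] [ 1.84786475 -0.71353255  1.80777833] 0.16908710148718722
0.05 [0.0, 0.031, -0.051]
0.1 [0.0, 0.065, -0.101]
0.15 [0.0, 0.101, -0.148]
0.2 [0.0, 0.14, -0.194]
0.25 [0.0, 0.181, -0.238]
0.3 [0.001, 0.224, -0.28]
0.35 [0.001, 0.269, -0.32]
0.4 [0.001, 0.316, -0.357]
0.45 [0.001, 0.365, -0.392]
0.5 [0.001, 0.415, -0.424]
0.55 [0.001, 0.467, -0.454]
0.6 [0.001, 0.521, -0.482]
0.65 [0.001, 0.575, -0.506]
0.7 [0.002, 0.631, -0.528]
0.75 [0.002, 0.688, -0.547]
0.8 [0.002, 0.746, -0.563]
0.85 [0.002, 0.805, -0.576]
0.9 [0.002, 0.864, -0.586]
0.95 [0.002, 0.923, -0.594]
1.0 [0.002, 0.983, -0.598]
1.05 [0.003, 1.043, -0.599]
1.1 [0.003, 1.103, -0.597]
1.15 [0.003, 1.163, -0.593]
1.155 [0.003, 1.169, -0.592]
```

Call:
apply_moves --pt "0 0.031 -0.051 0 0 0" --pt "0 0.065 -0.101 0 0 0" --pt "0 0.101 -0.148 0 0 0" --pt "0 0.14 -0.194 0 0 0" --pt "0 0.181 -0.238 0 0 0" --pt "0 0.224 -0.28 0 0 0" --pt "0 0.269 -0.32 0 0 0" --pt "0 0.316 -0.357 0 0 0" --pt "0 0.365 -0.392 0 0 0" --pt "0 0.415 -0.424 0 0 0" --pt "0 0.467 -0.454 0 0 0" --pt "0 0.521 -0.482 0 0 0"

```text
time_s: 4.95
position: [0.5612, -0.0094, 0.189]
tcp_rot: [180.0, -0.0, 92.1]
ft_force: [-2.5, 1.6, -0.5]
opening: 0.174
```

Call:
apply_moves --pt "0 0.054 -0.024 0 0 0" --pt "0 0.11 -0.046 0 0 0" --pt "0 0.167 -0.065 0 0 0" --pt "0 0.225 -0.081 0 0 0" --pt "0 0.284 -0.094 0 0 0" --pt "0 0.343 -0.104 0 0 0" --pt "0 0.402 -0.112 0 0 0" --pt "0 0.462 -0.116 0 0 0" --pt "0 0.522 -0.117 0 0 0" --pt "0 0.582 -0.115 0 0 0" --pt "0 0.642 -0.111 0 0 0" --pt "0 0.642 -0.111 0 0 0" --pt "0 0.642 -0.111 0 0 0"

```text
time_s: 6.25
position: [0.6252, -0.0071, 0.1999]
tcp_rot: [179.9, -0.0, 92.1]
ft_force: [1.4, 3.8, 5.2]
opening: 0.171
```

Run:
```python
from h import *
for n in("side","top"):
    i=cam(n)[0];cv2.imwrite(f"pics/{n}1.png",i[:,:,::-1])
```

```text
(no output)
```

View pics/side1.png

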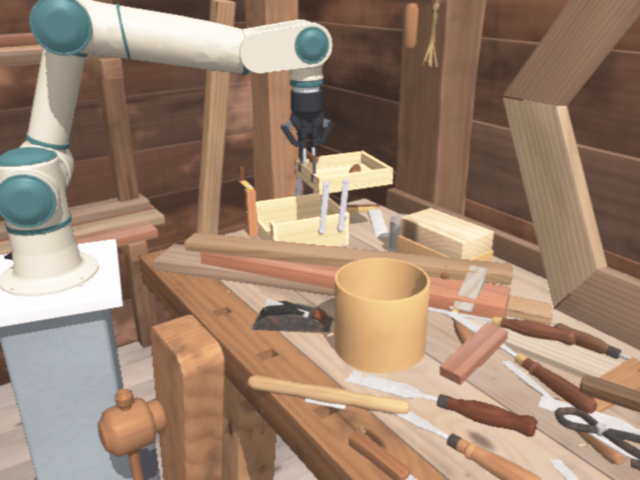

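Call:
apply_moves --pt "0 0 0 0 0 0" --pt "0 0 0 0 0 0" --pt "0 0 0 0 0 0" --pt "0 0 0 0 0 0" --pt "0 0 0 0 0 0" --pt "0 0 0 0 0 0" --claw -1

```text
time_s: 6.95
position: [0.6247, -0.0074, 0.1995]
tcp_rot: [-180.0, 0.0, 92.0]
ft_force: [-1.1, -0.7, 0.5]
opening: 1.003
```

Call:
apply_moves --pt "0 0 -0.2 0 0 0" --pt "0 0 -0.5 0 0 0" --pt "0 0 -0.8 0 0 0" --pt "0 0 -0.8 0 0 0"

```text
time_s: 7.35
position: [0.6259, -0.0073, 0.2854]
tcp_rot: [179.5, 0.1, 92.1]
ft_force: [-0.2, -1.4, 1.8]
opening: 1.0
```

Run:
```python
from h import *
i,d,K,R,t=cam("side");cv2.imwrite(f"pics/side2.png",i[120:270,200:450,::-1].repeat(3,0).repeat(3,1))
f=.38
th=25
e=Ro.from_euler('z',-27.8,degrees=True)*Ro.from_euler('y',-th,degrees=True)*Ro.from_euler('x',180,degrees=True)
print(e.as_matrix()[:,2],e.as_euler('xyz',degrees=True), read_state()['position'])
```

```text
[ 0.37384007 -0.19710351 -0.90630779] [180.  -25.  -27.8] [ 0.62547739 -0.00729689  0.28247858]
```

View pics/side2.png

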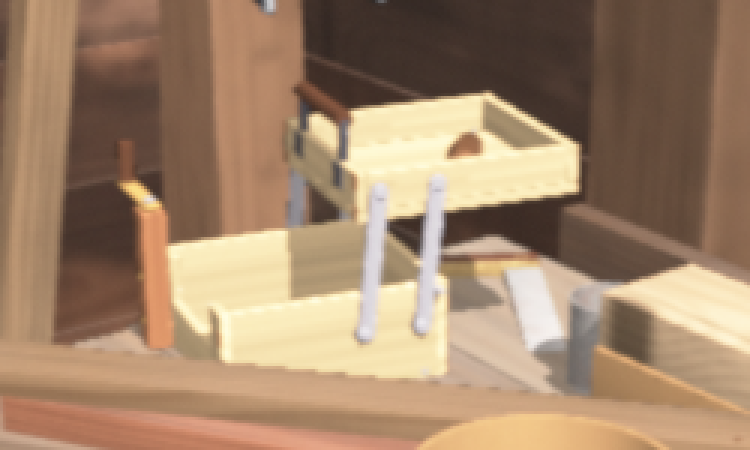

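Run:
```python
from h import *
i,d,K,R,t=cam("top");P=pts(d,K,R,t);cv2.imwrite("pics/top2.png",i[:,:,::-1])
m=(P[...,2]>.08)&(P[...,2]<.16);m[:,:380]=0;m[:,480:]=0;m[:170]=0;m[255:]=0
q=P[m];print('pot',q.min(0),q.max(0))
print(rel([.4567,-.4077,.16],[180,17,152.2]), rel([.4567,-.4077,.16],[180,0,92.1]))
```

```text
pot [ 0.50458788 -0.60649043  0.08002843] [ 0.6690532  -0.4431562   0.14473138]
[-3.941 -1.827  1.2   -0.049 -0.085 -0.332] [-3.941 -1.827  1.2    0.     0.    -0.   ]
```

Call:
apply_moves --pt "-0.4 -0.18 0 0 0 0" --pt "-0.8 -0.36 0 0 0 0" --pt "-0.98 -0.45 0 0 0 0"

```text
time_s: 7.75
position: [0.5818, -0.1094, 0.2777]
tcp_rot: [-179.8, 0.0, 91.9]
ft_force: [0.2, 0.1, 0.5]
opening: 1.003
```

Call:
apply_moves --pt "-0.4 -0.18 0 0 0 0" --pt "-0.8 -0.36 0 0 0 0" --pt "-0.98 -0.45 0 0 0 0"

```text
time_s: 8.05
position: [0.54, -0.2091, 0.2777]
tcp_rot: [-179.8, -0.0, 91.9]
ft_force: [0.7, 0.5, -0.5]
opening: 0.999
```

Call:
apply_moves --pt "-0.4 -0.18 0 0 0 0" --pt "-0.8 -0.36 0 0 0 0" --pt "-0.98 -0.45 0 0 0 0"

```text
time_s: 8.35
position: [0.4984, -0.3086, 0.2775]
tcp_rot: [-179.8, -0.1, 91.9]
ft_force: [0.4, 0.2, -0.7]
opening: 0.999
```

Run:
```python
from h import *
print(rel([.4567,-.4077,.18],[180,17,152.2]))
```

```text
[-0.978 -0.447  0.975 -0.05  -0.086 -0.332]
```

Call:
apply_moves --pt "-0.978 -0.447 0.975 -0.05 -0.086 -0.332" --pt "-0.978 -0.447 0.975 -0.05 -0.086 -0.332" --pt "-0.978 -0.447 0.975 -0.05 -0.086 -0.332" --pt "-0.978 -0.447 0.975 -0.05 -0.086 -0.332" --pt "-0.978 -0.447 0.975 -0.05 -0.086 -0.332" --pt "-0.978 -0.447 0.975 -0.05 -0.086 -0.332" --pt "-0.978 -0.447 0.975 -0.05 -0.086 -0.332" --pt "-0.978 -0.447 0.975 -0.05 -0.086 -0.332" --pt "-0.978 -0.447 0.975 -0.05 -0.086 -0.332"

```text
time_s: 9.25
position: [0.4583, -0.4047, 0.1802]
tcp_rot: [179.9, 16.9, 152.2]
ft_force: [-0.0, -0.4, 0.4]
opening: 1.0
```

Run:
```python
from h import *
s=read_state();f=grab_frame("wrist");cv2.imwrite("pics/w3.png",f["img"][:,:,::-1])
T=np.array(f["T_tool_cam"]);K=f["mtx"]
Rt=Ro.from_euler('xyz',s['tcp_rot'],degrees=True).as_matrix()
Rw=Rt@T[:3,:3];tw=Rt@T[:3,3]+s['position']
P=pts(f["depth"],K,Rw.T,-Rw.T@tw); np.save('P3.npy',P)
m=(P[...,2]>.012)&(P[...,2]<.075)&(P[...,0]>.36)&(P[...,0]<.55)&(P[...,1]<-.33)&(P[...,1]>-.48)
n,lab,st,ce=cv2.connectedComponentsWithStats(m.astype(np.uint8))
k=1+np.argmax(st[1:,4]);q=P[lab==k];print(st[k],cv2.minAreaRect((q[:,:2]*1000).astype(np.float32)),q.max(0))
a=np.radians(-27.8);l=(q[:,:2]-[.4567,-.4077])@np.array([[np.cos(a),-np.sin(a)],[np.sin(a),np.cos(a)]])
print(np.percentile(l,[0,1,50,99,100],axis=0))
for x in np.arange(-.08,.08,.01):
    w=abs(l[:,0]-x)<.005
    if w.sum()>5: print(round(x,2),w.sum(),np.percentile(l[w,1],[1,99]),np.percentile(q[w,2],[50,97]))
print(rel([.4567,-.4077,.007],[180,17,152.2]))
```

```text
[  275    44    72   196 11142] ((459.6162109375, -408.7503662109375), (45.09693908691406, 145.15736389160156), 62.43507385253906) [ 0.53352246 -0.35568969  0.06084117]
[[-0.06958935 -0.0223054 ]
 [-0.06554203 -0.02164219]
 [-0.01727953  0.00031615]
 [ 0.07019111  0.02231191]
 [ 0.07556284  0.02313249]]
-0.07 128 [-0.02218205  0.02222936] [0.01756903 0.02022179]
-0.06 982 [-0.02215456  0.02220812] [0.03053773 0.03609709]
-0.05 1410 [-0.02209932  0.02220746] [0.04013328 0.056971  ]
-0.04 1151 [-0.02164073  0.02238711] [0.0449661  0.05748435]
-0.03 1101 [-0.02159303  0.02219465] [0.04660233 0.05426077]
-0.02 1036 [-0.02182188  0.02245553] [0.04822856 0.05110681]
-0.01 862 [-0.02158974  0.02227693] [0.0478867  0.05024889]
-0.0 779 [-0.02153433  0.02245582] [0.04422965 0.04711128]
0.01 715 [-0.02160811  0.02263182] [0.04098957 0.04364758]
0.02 608 [-0.02155962  0.0226579 ] [0.03809747 0.04018882]
0.03 237 [-0.02170395  0.02265531] [0.03540937 0.03750278]
0.04 610 [-0.02144883  0.02242519] [0.0289501  0.03757915]
0.05 920 [-0.0206864   0.02203465] [0.03153771 0.03962211]
0.06 407 [-0.02069225  0.02199099] [0.02677913 0.04013885]
0.07 195 [-0.02104172  0.02284573] [0.01392984 0.01749063]
[ 0.509 -0.037  1.659  0.    -0.    -0.   ]
```

View pics/w3.png

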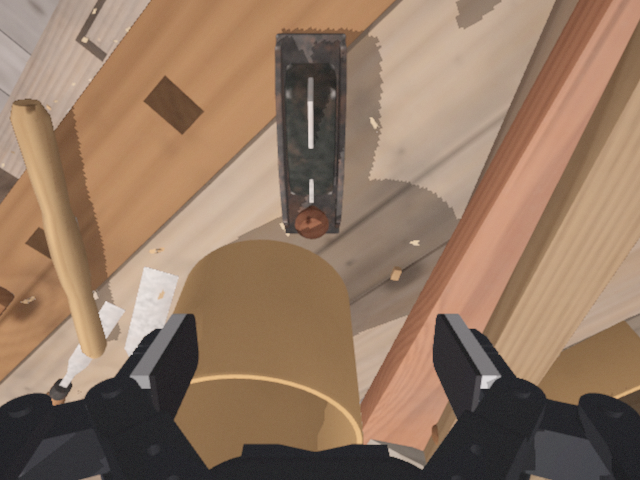

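Call:
apply_moves --pt "0.1 -0.01 0.33 0 0 0" --pt "0.2 -0.02 0.66 0 0 0" --pt "0.255 -0.037 0.83 0 0 0"

```text
time_s: 9.6
position: [0.4564, -0.407, 0.0909]
tcp_rot: [179.9, 16.8, 152.2]
ft_force: [-1.0, 0.7, 0.0]
opening: 0.999
```

Call:
apply_moves --pt "0.1 0 0.33 0 0 0" --pt "0.18 0 0.58 0 0 0" --pt "0.23 0 0.74 0 0 0" --pt "0.255 0 0.83 0 0 0" --pt "0.255 0 0.83 0 0 0"

```text
time_s: 10.1
position: [0.457, -0.4077, 0.0066]
tcp_rot: [179.9, 16.9, 152.2]
ft_force: [-0.8, -0.3, -1.5]
opening: 0.998
```

Call:
apply_moves --pt "0 0 0 0 0 0" --pt "0 0 0 0 0 0" --pt "0 0 0 0 0 0" --pt "0 0 0 0 0 0" --pt "0 0 0 0 0 0" --claw 1 --grip_force 80

```text
time_s: 10.6
position: [0.4583, -0.4094, 0.0101]
tcp_rot: [-180.0, 17.3, 152.3]
ft_force: [0.1, 0.1, 5.9]
opening: 0.519
```

Call:
apply_moves --pt "-0.05 0 -0.16 0 0 0" --pt "-0.1 0 -0.32 0 0 0" --pt "-0.2 0 -0.65 0 0 0" --pt "-0.29 0 -0.95 0 0 0" --pt "-0.29 0 -0.95 0 0 0"

```text
time_s: 11.1
position: [0.4585, -0.4097, 0.1117]
tcp_rot: [-179.9, 17.4, 152.3]
ft_force: [1.0, -0.7, -6.2]
opening: 0.516
```

Run:
```python
from h import *
i,d,K,R,t=cam("side");cv2.imwrite(f"pics/side3.png",i[:,:,::-1])
s=read_state();f=grab_frame("wrist");cv2.imwrite("pics/w4.png",f["img"][:,:,::-1]);print(s['position'],s['tcp_rot'],s['ft_force'],s['moment'])
```

```text
[ 0.45753807 -0.4086618   0.10828986] [-179.96864338   17.18047413  152.29923653] [ 0.05229599 -0.13821219 -8.27655184] [0.24362146 0.43816047 0.06912876]
```

View pics/side3.png

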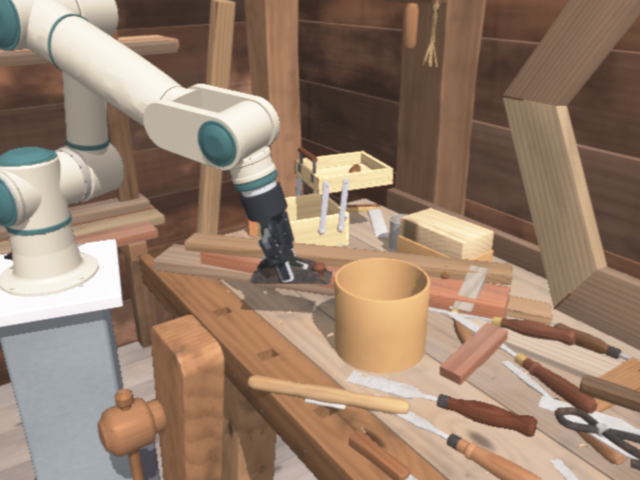

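View pics/w4.png

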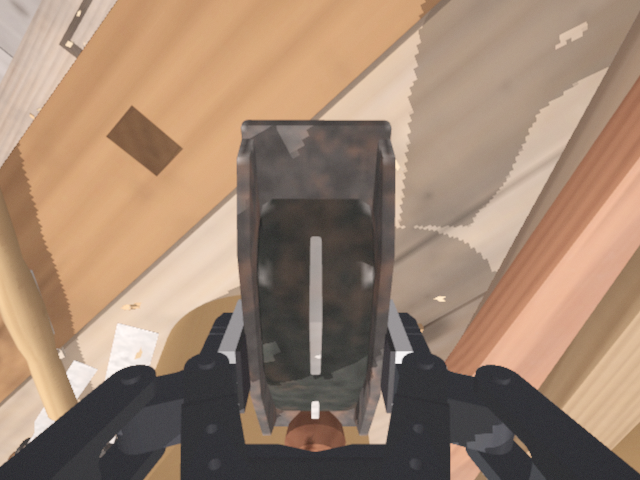

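Run:
```python
from h import *
print(rel([.4575,-.4087,.22],[180,17,152.2]),rel(bx(-.067,0,.22),[180,17,152.2]))
```

```text
[-0.345 -0.004 -1.09   0.    -0.     0.   ] [ 0.774  3.881 -1.427  0.    -0.     0.   ]
```

Call:
apply_moves --pt "-0.11 0 -0.35 0 0 0" --pt "-0.22 0 -0.7 0 0 0" --pt "-0.31 0 -1 0 0 0" --pt "-0.31 0 -1 0 0 0"

```text
time_s: 11.6
position: [0.4584, -0.4094, 0.2148]
tcp_rot: [-179.9, 17.4, 152.3]
ft_force: [1.1, -1.7, -6.3]
opening: 0.509
```

Call:
apply_moves --pt "0.1 0.35 -0.05 0 0 0" --pt "0.2 0.7 -0.08 0 0 0" --pt "0.27 0.97 -0.11 0 0 0"

```text
time_s: 11.9
position: [0.4757, -0.3066, 0.2091]
tcp_rot: [179.9, 16.6, 152.3]
ft_force: [1.4, 0.3, -6.9]
opening: 0.512
```

Call:
apply_moves --pt "0.1 0.35 -0.05 0 0 0" --pt "0.2 0.7 -0.08 0 0 0" --pt "0.27 0.97 -0.11 0 0 0"

```text
time_s: 12.2
position: [0.4951, -0.2071, 0.2121]
tcp_rot: [180.0, 16.6, 152.3]
ft_force: [0.2, -0.2, -6.4]
opening: 0.512
```

Call:
apply_moves --pt "0.1 0.35 -0.05 0 0 0" --pt "0.2 0.7 -0.08 0 0 0" --pt "0.27 0.97 -0.11 0 0 0" --pt "0.27 0.97 -0.11 0 0 0"

```text
time_s: 12.6
position: [0.515, -0.1068, 0.2151]
tcp_rot: [-180.0, 16.7, 152.6]
ft_force: [-0.7, -1.3, -8.4]
opening: 0.515
```

Run:
```python
from h import *
print(rel(bx(-.067,0,.2),[180,17,-177.8]))
```

```text
[ 0.302  0.947  0.068 -0.048 -0.002 -0.158]
```

Call:
apply_moves --pt "0.05 0.2 0.02 -0.012 0 -0.04" --pt "0.13 0.45 0.04 -0.024 0 -0.08" --pt "0.22 0.7 0.05 -0.036 -0.001 -0.12" --pt "0.302 0.947 0.068 -0.048 -0.002 -0.158" --pt "0.302 0.947 0.068 -0.048 -0.002 -0.158" --pt "0.302 0.947 0.068 -0.048 -0.002 -0.158"

```text
time_s: 13.2
position: [0.5349, -0.0145, 0.2013]
tcp_rot: [-179.8, 17.1, -178.0]
ft_force: [-0.5, -0.1, -8.0]
opening: 0.514
```

Run:
```python
from h import *
s=read_state();E=[180,17,-177.8];print(s['position'],s['tcp_rot'],bx(-.067,0,.2))
print(rel(bx(-.067,0,.076),E))
for n in("side","top"):
    i=cam(n)[0];cv2.imwrite(f"pics/{n}4.png",cv2.resize((i[60:300,180:480] if n=="side" else i[130:330,130:380])[:,:,::-1],None,fx=2.5,fy=2.5))
```

```text
[ 0.53493771 -0.01449074  0.20134723] [-179.82589727   17.10882886 -178.00146672] [ 0.53464938 -0.01037198  0.2       ]
[ 3.700e-01  4.500e-02  1.197e+00 -1.000e-03  1.000e-03 -1.000e-03]
```

View pics/side4.png

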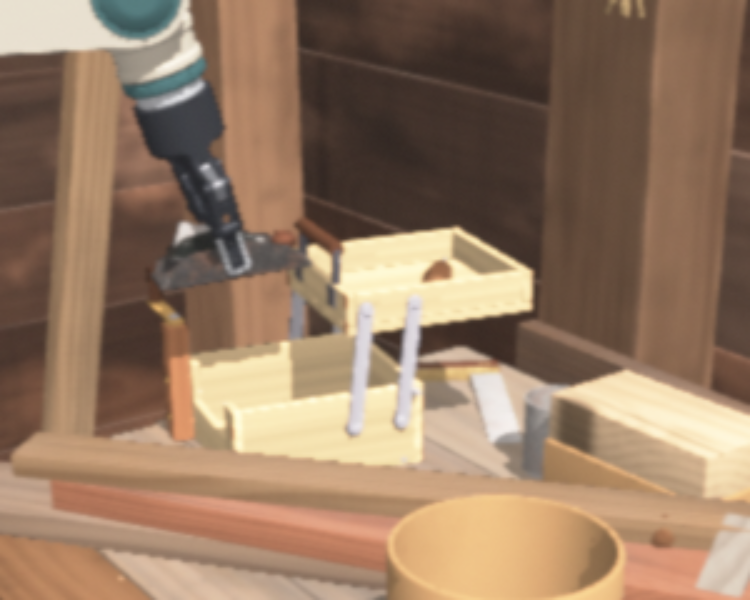

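View pics/top4.png

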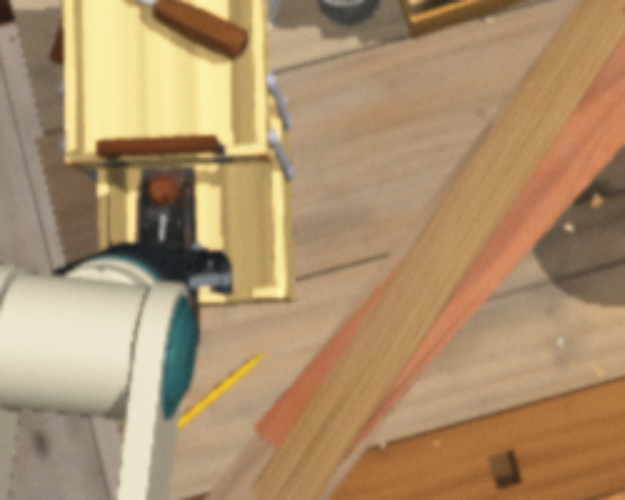

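Call:
apply_moves --pt "0.09 0.02 0.3 0 0 0" --pt "0.18 0.045 0.6 0 0 0" --pt "0.185 0.045 0.6 0 0 0"

```text
time_s: 13.6
position: [0.5329, -0.0101, 0.136]
tcp_rot: [-179.9, 16.8, -178.0]
ft_force: [-1.0, 0.8, -8.5]
opening: 0.513
```

Call:
apply_moves --pt "0.09 0 0.3 0 0 0" --pt "0.15 0 0.5 0 0 0" --pt "0.185 0 0.6 0 0 0" --pt "0.185 0 0.6 0 0 0"

```text
time_s: 14.0
position: [0.5361, -0.0103, 0.0788]
tcp_rot: [-179.8, 17.3, -178.0]
ft_force: [-0.8, -0.3, -7.1]
opening: 0.512
```

Run:
```python
from h import *
s=read_state();E=[180,17,-177.8];print(s['position'],s['tcp_rot'],s['ft_force'])
print(rel(bx(-.006,0,.076),E),rel(bx(-.006,0,.02),E))
i=cam("side")[0];cv2.imwrite(f"pics/side5.png",cv2.resize(i[100:300,180:430,::-1],None,fx=3,fy=3))
```

```text
[ 0.53610794 -0.01033985  0.07879936] [-179.820998     17.31879577 -177.98078681] [-0.76044394 -0.27079244 -7.13846244]
[-0.56   0.003  0.204 -0.001  0.002 -0.001] [-0.393  0.004  0.739 -0.001  0.002 -0.001]
```

View pics/side5.png

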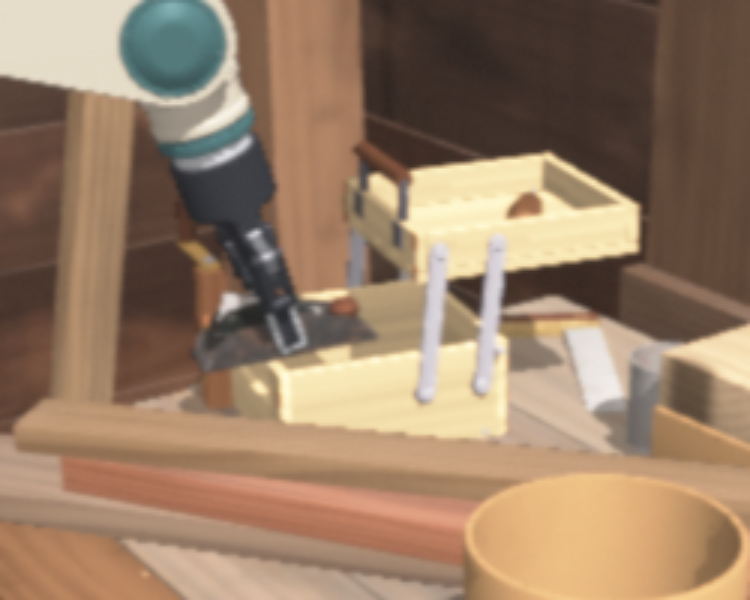

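Call:
apply_moves --pt "-0.15 0 0.05 0 0 0" --pt "-0.3 0 0.1 0 0 0" --pt "-0.45 0 0.16 0 0 0" --pt "-0.56 0 0.204 0 0 0" --pt "-0.53 0 0.31 0 0 0" --pt "-0.5 0 0.4 0 0 0" --pt "-0.47 0 0.5 0 0 0" --pt "-0.44 0 0.6 0 0 0" --pt "-0.42 0 0.66 0 0 0" --pt "-0.42 0 0.66 0 0 0"

```text
time_s: 15.05
position: [0.5953, -0.008, 0.0272]
tcp_rot: [-179.8, 17.3, -177.9]
ft_force: [-0.7, -0.4, -7.6]
opening: 0.515
```

Run:
```python
from h import *
s=read_state();E=[180,17,-177.8];print(s['position'],s['tcp_rot'],s['ft_force'])
print(rel(bx(-.006,0,.018),E))
i=cam("side")[0];cv2.imwrite(f"pics/side6.png",cv2.resize(i[100:300,180:430,::-1],None,fx=3,fy=3))
```

```text
[ 0.59527356 -0.00795035  0.02724191] [-179.83365188   17.26456443 -177.94501482] [-0.66639873 -0.39372758 -7.64972944]
[ 0.024 -0.001  0.089 -0.001  0.001 -0.001]
```

View pics/side6.png

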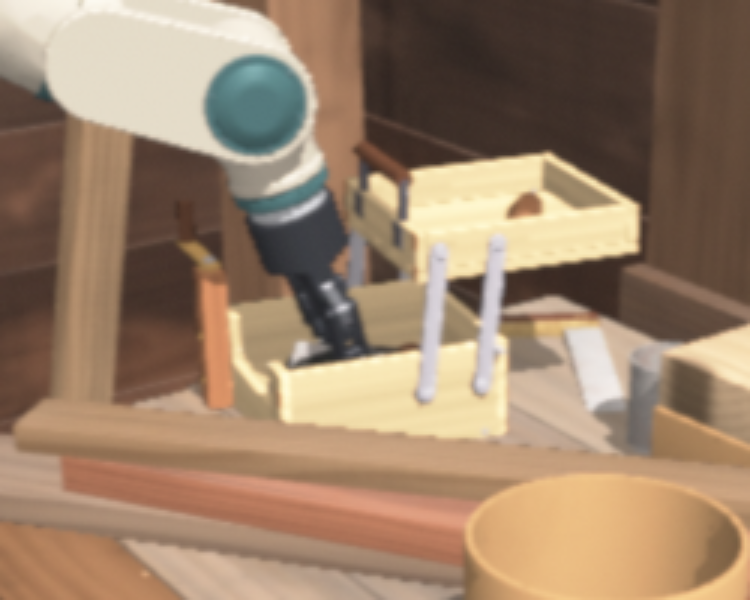

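Call:
apply_moves --pt "0.01 0 0.03 0 0 0" --pt "0.02 0 0.06 0 0 0" --pt "0.024 0 0.08 0 0 0" --pt "0.024 0 0.08 0 0 0"

```text
time_s: 15.5
position: [0.5963, -0.008, 0.0202]
tcp_rot: [-179.8, 17.4, -177.9]
ft_force: [-0.1, 0.5, -6.7]
opening: 0.509
```

Call:
apply_moves --pt "0.004 0 0.015 0 0 0" --pt "0.008 0 0.03 0 0 0" --pt "0.008 0 0.03 0 0 0"

```text
time_s: 15.8
position: [0.5971, -0.0081, 0.0184]
tcp_rot: [-179.8, 17.5, -177.9]
ft_force: [-3.4, -1.0, -0.5]
opening: 0.514
```

Call:
apply_moves --pt "0 0 0.01 0 0 0" --pt "0 0 0.01 0 0 0" --pt "0 0 0.01 0 0 0" --pt "0 0 0.01 0 0 0" --pt "0 0 0.01 0 0 0" --pt "0 0 0 0 0 0" --claw -1

```text
time_s: 16.4
position: [0.5966, -0.0081, 0.0175]
tcp_rot: [-179.8, 17.4, -177.9]
ft_force: [-0.2, -1.0, 0.9]
opening: 0.998
```

Run:
```python
from h import *
s=read_state();E=[180,17,-177.8];print(s['position'],s['tcp_rot'],s['ft_force'],s['opening'])
print(rel(s['position']+[0,0,.09],E))
i=cam("side")[0];cv2.imwrite(f"pics/side7.png",cv2.resize(i[100:300,180:430,::-1],None,fx=3,fy=3))
```

```text
[ 0.59658848 -0.00805541  0.01745839] [-179.81063719   17.4232918  -177.93583784] [-0.16491579 -0.96992988  0.89514665] 0.9983880948533272
[-0.269 -0.003 -0.859 -0.001  0.002 -0.001]
```

Call:
apply_moves --pt "0 0 -0.2 0 0 0" --pt "0 0 -0.5 0 0 0" --pt "0 0 -0.8 0 0 0" --pt "0 0 -1 0 0 0"

```text
time_s: 16.85
position: [0.5669, -0.0089, 0.1153]
tcp_rot: [-179.8, 17.6, -177.9]
ft_force: [-0.3, 0.9, -0.2]
opening: 1.001
```

Call:
apply_moves --pt "0.1 0 -0.3 0 0 0" --pt "0.2 0 -0.6 0 0 0" --pt "0.3 0 -1 0 0 0" --pt "0.3 0 -1 0 0 0"

```text
time_s: 17.25
position: [0.5089, -0.0108, 0.2056]
tcp_rot: [-179.7, 18.0, -177.9]
ft_force: [0.4, -0.3, 1.0]
opening: 1.0
```

Run:
```python
from h import *
s=read_state();f=grab_frame("wrist");cv2.imwrite("pics/w8.png",f["img"][:,:,::-1]);print(s['position'])
i=cam("side")[0];cv2.imwrite(f"pics/side8.png",cv2.resize(i[100:300,180:430,::-1],None,fx=3,fy=3))
i,d,K,R,t=cam("top");cv2.imwrite(f"pics/top8.png",cv2.resize(i[130:330,130:380,::-1],None,fx=3,fy=3))
P=pts(d,K,R,t);m=(P[...,2]>.14)&(P[...,2]<.25);m[:,:130]=0;m[:,270:]=0;m[300:]=0;
T=np.array(f["T_tool_cam"]);Rt=Ro.from_euler('xyz',s['tcp_rot'],degrees=True).as_matrix()
Rw=Rt@T[:3,:3];tw=Rt@T[:3,3]+s['position']
P=pts(f["depth"],f["mtx"],Rw.T,-Rw.T@tw)
L=Ro.from_euler('z',-BY,degrees=True).apply((P-BC).reshape(-1,3)).reshape(P.shape);np.save('L8.npy',L)
h=f["img"].max(-1)
m=(abs(L[...,0])<.087)&(abs(L[...,1])<.07)&(L[...,2]>.018)&(L[...,2]<.075)
q=L[m];print(len(q),cv2.minAreaRect((q[:,:2]*1000).astype(np.float32)),np.percentile(q,[1,99],axis=0))
print(rel(bx(-.093+.1185,0,.27),[180,0,92.2]))
```

```text
[ 0.5088685  -0.01079576  0.20562413]
6683 ((5.343467712402344, 3.239795684814453), (163.2813262939453, 132.66433715820312), 0.02018928900361061) [[-0.07433918 -0.022106    0.01913751]
 [ 0.06827014  0.02219247  0.06473602]]
[-1.349 -0.006 -0.322  0.075  0.077  0.495]
```

View pics/w8.png

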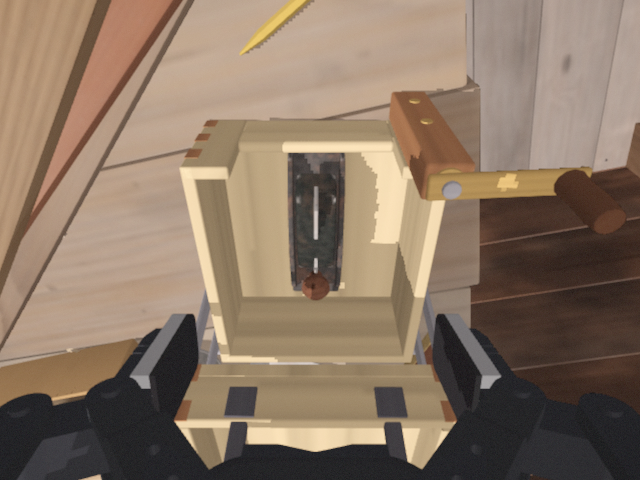

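View pics/side8.png

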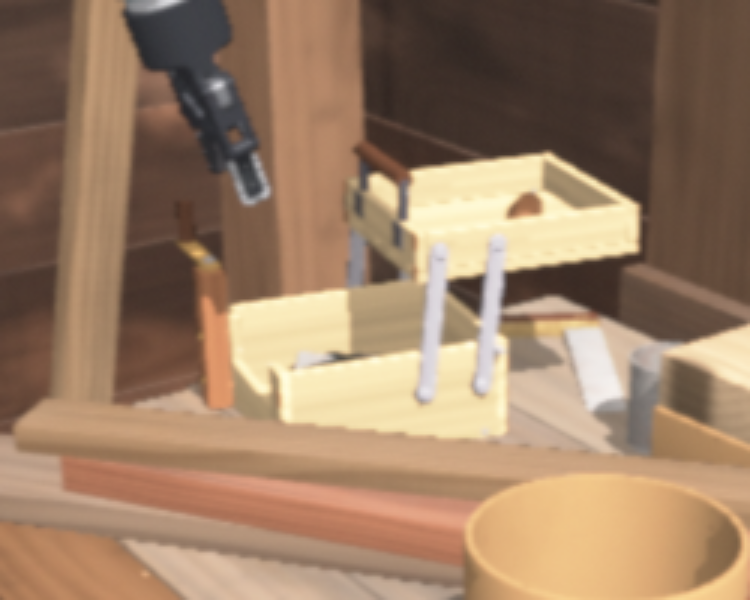

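Call:
apply_moves --pt "0.1 0 -0.3 0 0 0" --pt "0.2 0 -0.6 0 0 0" --pt "0.25 0 -0.8 0 0 0"

```text
time_s: 17.7
position: [0.4597, -0.012, 0.2681]
tcp_rot: [-179.8, 17.3, -177.9]
ft_force: [-0.5, 0.2, 0.6]
opening: 0.999
```

Run:
```python
from h import *
print(read_state()['position'],rel(bx(-.093+.05,0,.28),[180,0,92.2]))
```

```text
[ 0.45974234 -0.01201398  0.26813609] [-0.98  -0.009  0.182  0.075  0.076  0.495]
```

Call:
apply_moves --pt "-0.2 0 0 0.02 0.02 0.045" --pt "-0.4 0 0.05 0.04 0.04 0.09" --pt "-0.98 -0.009 0.18 0.075 0.076 0.495" --pt "-0.98 -0.009 0.18 0.075 0.076 0.495" --pt "-0.98 -0.009 0.18 0.075 0.076 0.495" --pt "-0.98 -0.009 0.18 0.075 0.076 0.495" --pt "-0.98 -0.009 0.18 0.075 0.076 0.495" --pt "-0.98 -0.009 0.18 0.075 0.076 0.495" --pt "-0.98 -0.009 0.18 0.075 0.076 0.495" --pt "-0.98 -0.009 0.18 0.075 0.076 0.495" --pt "-0.98 -0.009 0.18 0.075 0.076 0.495" --pt "-0.98 -0.009 0.18 0.075 0.076 0.495" --pt "-0.98 -0.009 0.18 0.075 0.076 0.495"

```text
time_s: 19.0
position: [0.5592, -0.0095, 0.2788]
tcp_rot: [-180.0, 0.1, 92.3]
ft_force: [0.1, -0.1, 0.6]
opening: 0.997
```

Run:
```python
from h import *
s=read_state();f=grab_frame("wrist");cv2.imwrite("pics/w9.png",f["img"][:,:,::-1]);print(s['position'],s['tcp_rot'])
T=np.array(f["T_tool_cam"]);Rt=Ro.from_euler('xyz',s['tcp_rot'],degrees=True).as_matrix()
Rw=Rt@T[:3,:3];tw=Rt@T[:3,3]+s['position']
P=pts(f["depth"],f["mtx"],Rw.T,-Rw.T@tw)
m=(P[...,2]>.205)&(P[...,2]<.235)&(P[...,0]>.59)&(P[...,0]<.66)&(abs(P[...,1])<.07)
q=P[m];print(len(q),cv2.minAreaRect((q[:,:2]*1000).astype(np.float32)),np.percentile(q[:,2],95),bx(-.093+.1185,0,.217))
print(rel(bx(-.093+.1185,0,.199),[180,0,92.2]))
```

```text
[ 0.55924939 -0.00946881  0.27878171] [-1.79973069e+02  9.56098306e-02  9.23430179e+01]
5238 ((624.09521484375, -6.819538116455078), (15.726804733276367, 101.16191101074219), 2.202064275741577) 0.22752177432136367 [ 0.6270812  -0.00682111  0.217     ]
[-0.001  0.679  0.802  0.     0.001  0.001]
```

View pics/w9.png

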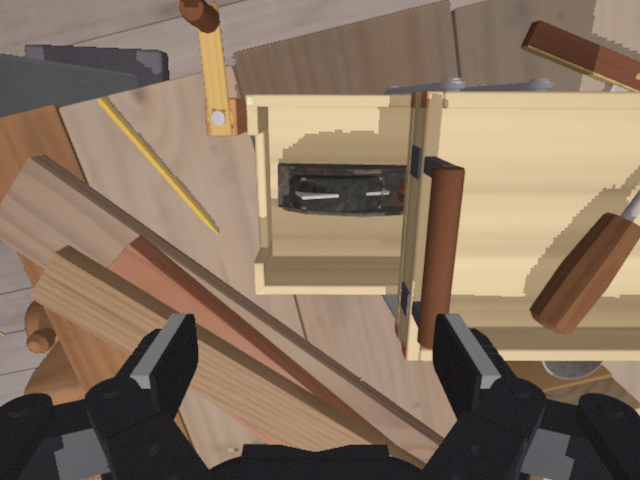

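Call:
apply_moves --pt "0 0.33 0 0 0 0" --pt "0 0.66 0.1 0 0 0" --pt "0 0.66 0.4 0 0 0" --pt "0 0.66 0.65 0 0 0" --pt "0 0.66 0.8 0 0 0" --pt "0 0.66 0.8 0 0 0"

```text
time_s: 19.65
position: [0.6242, -0.0068, 0.1977]
tcp_rot: [-179.8, 0.1, 92.2]
ft_force: [0.3, -0.0, 0.1]
opening: 1.0
```

Call:
apply_moves --pt "0 0 0 0 0 0" --pt "0 0 0 0 0 0" --pt "0 0 0 0 0 0" --pt "0 0 0 0 0 0" --pt "0 0 0 0 0 0" --pt "0 0 0 0 0 0" --pt "0 0 0 0 0 0" --claw 1 --grip_force 40

```text
time_s: 20.35
position: [0.6256, -0.0071, 0.2012]
tcp_rot: [179.8, 0.1, 92.2]
ft_force: [0.2, 0.0, 3.4]
opening: 0.174
```

Run:
```python
from h import *
s=read_state();print(s['position'],s['tcp_rot'],s['ft_force'],s['opening'])
R0=Ro.from_euler('xyz',s['tcp_rot'],degrees=True)
A0=1.15
f=lambda a:bx(.12*(np.cos(np.pi/6)-np.cos(np.pi/6+a)),0,.12*(np.sin(np.pi/6+a)-.5))
for a in np.r_[np.arange(1.1,-.01,-.05),0]:
    d=f(a)-f(A0)
    print(round(a,3),np.round(R0.inv().apply(d)/.1,3).tolist())
```

```text
[ 0.62555747 -0.00708594  0.20118596] [1.79820791e+02 9.83354154e-02 9.21760168e+01] [0.18923503 0.03902472 3.43376231] 0.174129461235075
1.1 [-0.0, -0.06, -0.005]
1.05 [-0.0, -0.12, -0.007]
1.0 [-0.0, -0.18, -0.006]
0.95 [-0.0, -0.24, -0.001]
0.9 [-0.0, -0.299, 0.006]
0.85 [-0.0, -0.358, 0.016]
0.8 [-0.0, -0.417, 0.029]
0.75 [-0.0, -0.475, 0.045]
0.7 [-0.0, -0.532, 0.064]
0.65 [-0.0, -0.588, 0.085]
0.6 [-0.0, -0.642, 0.11]
0.55 [-0.0, -0.696, 0.137]
0.5 [-0.0, -0.748, 0.167]
0.45 [0.0, -0.799, 0.199]
0.4 [0.0, -0.847, 0.234]
0.35 [0.0, -0.894, 0.271]
0.3 [0.0, -0.94, 0.31]
0.25 [0.0, -0.983, 0.352]
0.2 [0.0, -1.024, 0.396]
0.15 [0.0, -1.062, 0.442]
0.1 [0.0, -1.099, 0.489]
0.05 [0.0, -1.133, 0.539]
-0.0 [0.001, -1.164, 0.59]
0.0 [0.001, -1.164, 0.59]
```

Call:
apply_moves --pt "0 -0.06 -0.005 0 0 0" --pt "0 -0.12 -0.007 0 0 0" --pt "0 -0.18 -0.006 0 0 0" --pt "0 -0.24 -0.001 0 0 0" --pt "0 -0.299 0.006 0 0 0" --pt "0 -0.358 0.016 0 0 0" --pt "0 -0.417 0.029 0 0 0" --pt "0 -0.475 0.045 0 0 0" --pt "0 -0.532 0.064 0 0 0" --pt "0 -0.588 0.085 0 0 0" --pt "0 -0.642 0.11 0 0 0" --pt "0 -0.696 0.137 0 0 0" --pt "0 -0.748 0.167 0 0 0"

```text
time_s: 21.65
position: [0.5489, -0.01, 0.1834]
tcp_rot: [-179.9, 0.1, 92.2]
ft_force: [-5.2, 0.0, 4.6]
opening: 0.174
```

Call:
apply_moves --pt "0 -0.051 0.032 0 0 0" --pt "0 -0.099 0.067 0 0 0" --pt "0 -0.146 0.104 0 0 0" --pt "0 -0.192 0.143 0 0 0" --pt "0 -0.235 0.185 0 0 0" --pt "0 -0.276 0.229 0 0 0" --pt "0 -0.314 0.275 0 0 0" --pt "0 -0.351 0.322 0 0 0" --pt "0 -0.385 0.372 0 0 0" --pt "0 -0.405 0.4 0 0 0" --pt "0 -0.416 0.423 0 0 0" --pt "0 -0.416 0.423 0 0 0" --pt "0 -0.416 0.423 0 0 0"

```text
time_s: 22.95
position: [0.509, -0.0116, 0.1418]
tcp_rot: [179.9, 0.1, 92.2]
ft_force: [-5.8, -0.9, 1.8]
opening: 0.169
```

Run:
```python
from h import *
i=cam("side")[0];cv2.imwrite(f"pics/side10.png",cv2.resize(i[100:300,180:430,::-1],None,fx=3,fy=3))
```

```text
(no output)
```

View pics/side10.png

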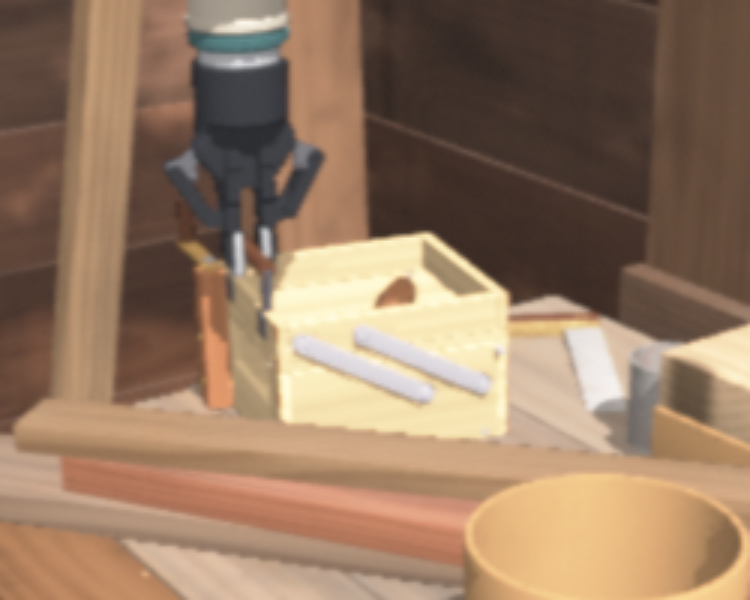

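Call:
apply_moves --pt "0 -0.01 0.02 0 0 0" --pt "0 -0.01 0.03 0 0 0" --pt "0 -0.01 0.03 0 0 0"

```text
time_s: 23.3
position: [0.509, -0.0116, 0.1416]
tcp_rot: [179.7, 0.1, 92.2]
ft_force: [-8.6, -0.0, 14.7]
opening: 0.169
```

Call:
apply_moves --pt "0 0 0 0 0 0" --pt "0 0 0 0 0 0" --pt "0 0 0 0 0 0" --pt "0 0 0 0 0 0" --pt "0 0 0 0 0 0" --pt "0 0 0 0 0 0" --claw -1

```text
time_s: 23.9
position: [0.5081, -0.0116, 0.1381]
tcp_rot: [179.9, 0.1, 92.2]
ft_force: [-0.5, -0.7, 0.2]
opening: 0.997
```

Call:
apply_moves --pt "0 0 -0.3 0 0 0" --pt "0 0 -0.6 0 0 0" --pt "0 0 -1 0 0 0" --pt "0 0 -1 0 0 0"

```text
time_s: 24.3
position: [0.5099, -0.0116, 0.2445]
tcp_rot: [179.3, 0.2, 92.2]
ft_force: [-0.2, 0.6, 0.1]
opening: 0.998
```

Run:
```python
from h import *
s=read_state();f=grab_frame("wrist");cv2.imwrite("pics/w11.png",f["img"][:,:,::-1]);print(s['position'],s['tcp_rot'])
T=np.array(f["T_tool_cam"]);Rt=Ro.from_euler('xyz',s['tcp_rot'],degrees=True).as_matrix()
Rw=Rt@T[:3,:3];tw=Rt@T[:3,3]+s['position']
P=pts(f["depth"],f["mtx"],Rw.T,-Rw.T@tw)
m=(P[...,2]>.145)&(P[...,2]<.175)&(P[...,0]>.49)&(P[...,0]<.53)&(P[...,1]<.07)&(P[...,1]>-.08)
q=P[m];print('bar',cv2.minAreaRect((q[:,:2]*1000).astype(np.float32)),np.percentile(q[:,2],95))
m=(P[...,2]>.14)&(P[...,2]<.18)&(P[...,1]>.09)&(P[...,1]<.14)
q=P[m];print('knob',len(q),q.mean(0) if len(q) else 0, q.max(0),q.min(0))
m=(P[...,2]>.12)&(P[...,2]<.14)&(P[...,0]<.5)&(P[...,1]>.05)&(P[...,1]<.11)
q=P[m];print('strip',len(q),np.median(q,0), q.max(0),q.min(0))
print(bx(-.108,.07,0))
```

```text
[ 0.5098903  -0.01160034  0.24452035] [1.79300997e+02 1.67597707e-01 9.21772540e+01]
bar ((508.46234130859375, -11.110069274902344), (16.002126693725586, 100.66100311279297), 2.2733113765716553) 0.1681656373333785
knob 480 [0.48610977 0.11153935 0.1588018 ] [0.49239307 0.11811272 0.1692264 ] [0.47813224 0.10938586 0.1400413 ]
strip 3152 [0.48817756 0.07906155 0.13169781] [0.49999908 0.1099922  0.13991695] [0.47839561 0.05001123 0.12298775]
[0.49099246 0.05800252 0.        ]
```

View pics/w11.png

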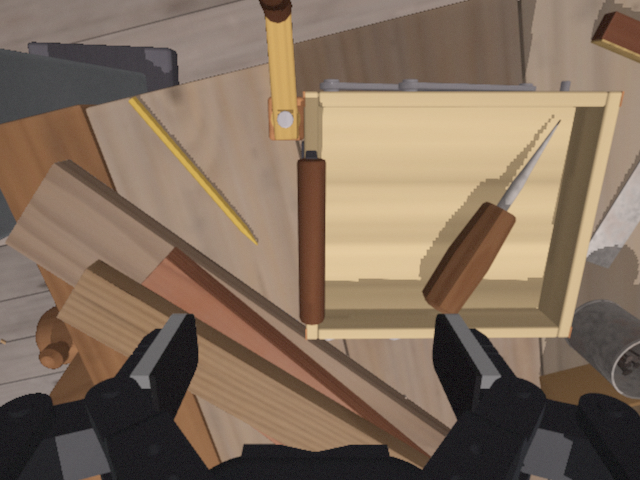

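Run:
```python
from h import *
print(rel([.4852,.1172,.20],[180,0,95.6]))
```

```text
[ 1.297e+00 -1.930e-01  4.090e-01  3.000e-03  1.000e-03 -1.900e-02]
```

Call:
apply_moves --pt "0.4 -0.06 0 0 0 -0.01" --pt "0.8 -0.12 0 0 0 -0.019" --pt "0.9 -0.14 0 0 0 -0.019"

```text
time_s: 24.65
position: [0.4894, 0.0806, 0.2367]
tcp_rot: [-180.0, 0.0, 95.8]
ft_force: [-0.1, 0.3, 0.4]
opening: 1.001
```

Run:
```python
from h import *
s=read_state();f=grab_frame("wrist");print(s['position'],s['tcp_rot'])
T=np.array(f["T_tool_cam"]);Rt=Ro.from_euler('xyz',s['tcp_rot'],degrees=True).as_matrix()
Rw=Rt@T[:3,:3];tw=Rt@T[:3,3]+s['position']
P=pts(f["depth"],f["mtx"],Rw.T,-Rw.T@tw)
m=(P[...,2]>.158)&(P[...,2]<.18)&(P[...,1]>.09)&(P[...,1]<.15)&(P[...,0]<.53)
q=P[m];print('knob',len(q),cv2.minAreaRect((q[:,:2]*1000).astype(np.float32)),np.percentile(q[:,2],[5,95]))
kx=(q.max(0)+q.min(0))/2;print(kx)
for z in(.20,.138): print(rel([kx[0],kx[1],z],[180,0,95.6]))
```

```text
[0.48942801 0.08060868 0.23666161] [-1.79973032e+02  4.18325979e-02  9.57975004e+01]
knob 668 ((484.8260192871094, 117.84028625488281), (14.655673027038574, 14.442953109741211), 49.589111328125) [0.16044081 0.16876126]
[0.48493258 0.11778984 0.16387971]
[ 0.376 -0.008  0.368 -0.     0.     0.001]
[ 0.376 -0.008  0.988 -0.     0.     0.001]
```

Descend, grip the knob, then swing it.

Call:
apply_moves --pt "0.376 -0.01 0.2 0 0 0" --pt "0.376 -0.01 0.5 0 0 0" --pt "0.376 -0.01 0.8 0 0 0" --pt "0.376 -0.01 0.97 0 0 0" --pt "0.376 -0.01 0.97 0 0 0"

```text
time_s: 25.2
position: [0.4844, 0.114, 0.1373]
tcp_rot: [-179.7, 0.1, 95.5]
ft_force: [-0.1, -0.2, -0.1]
opening: 1.003
```

Call:
apply_moves --pt "0 0 0 0 0 0" --pt "0 0 0 0 0 0" --pt "0 0 0 0 0 0" --pt "0 0 0 0 0 0" --pt "0 0 0 0 0 0" --pt "0 0 0 0 0 0" --claw 1 --grip_force 20

```text
time_s: 25.8
position: [0.4863, 0.1152, 0.1416]
tcp_rot: [179.8, 0.1, 95.6]
ft_force: [-1.6, -0.7, 2.9]
opening: 0.17
```

Run:
```python
from h import *
s=read_state();print(s['position'],s['tcp_rot'],s['ft_force'],s['opening'])
pv=bx(-.108,.07,0);k=s['position']
d=k-pv;r=np.hypot(d[0],d[1]);a0=np.degrees(np.arctan2(d[1],d[0]));print(r,a0)
y0=s['tcp_rot'][2]
for a in np.r_[np.arange(a0,2.2,-7.5)[1:],2.2]:
    p=pv+.06*np.array([np.cos(np.radians(a)),np.sin(np.radians(a)),0])+ (r-.06)*0; p[2]=k[2]
    print(rel(p,[180,0,y0+a-a0]).tolist(),',')
```

```text
[0.48625358 0.11515761 0.14160412] [1.79848732e+02 9.55228939e-02 9.55948065e+01] [-1.55022562 -0.659583    2.93526327] 0.16971342937382425
0.05735120890411171 94.73970675465063
[0.02, 0.079, 0.0, 0.001, 0.0, 0.042] ,
[0.004, 0.155, 0.0, 0.001, 0.0, 0.083] ,
[-0.023, 0.229, 0.001, 0.001, 0.0, 0.125] ,
[-0.058, 0.299, 0.001, 0.001, 0.0, 0.167] ,
[-0.103, 0.364, 0.001, 0.001, 0.0, 0.208] ,
[-0.156, 0.422, 0.001, 0.001, 0.0, 0.25] ,
[-0.215, 0.473, 0.002, 0.001, 0.0, 0.292] ,
[-0.281, 0.515, 0.002, 0.001, 0.0, 0.333] ,
[-0.352, 0.549, 0.002, 0.001, -0.0, 0.375] ,
[-0.427, 0.573, 0.002, 0.001, -0.0, 0.417] ,
[-0.504, 0.587, 0.002, 0.001, -0.0, 0.458] ,
[-0.582, 0.591, 0.003, 0.001, -0.0, 0.5] ,
[-0.609, 0.59, 0.003, 0.001, -0.0, 0.514] ,
```

Call:
apply_moves --pt "0.02 0.079 -0.01 0 0 0.042" --pt "0.004 0.155 -0.02 0 0 0.083" --pt "-0.023 0.229 -0.02 0 0 0.125" --pt "-0.058 0.299 -0.02 0 0 0.167" --pt "-0.103 0.364 -0.02 0 0 0.208" --pt "-0.156 0.422 -0.02 0 0 0.25" --pt "-0.215 0.473 -0.02 0 0 0.292" --pt "-0.281 0.515 -0.02 0 0 0.333" --pt "-0.352 0.549 -0.02 0 0 0.375" --pt "-0.427 0.573 -0.02 0 0 0.417" --pt "-0.504 0.587 -0.02 0 0 0.458" --pt "-0.582 0.591 -0.02 0 0 0.5" --pt "-0.609 0.59 -0.02 0 0 0.514" --pt "-0.609 0.59 -0.02 0 0 0.514" --pt "-0.609 0.59 -0.02 0 0 0.514"

```text
time_s: 27.3
position: [0.5479, 0.0601, 0.1416]
tcp_rot: [179.9, 0.4, 3.1]
ft_force: [-12.6, -1.2, 0.7]
opening: 0.172
```

Run:
```python
from h import *
s=read_state();print(s['position'],s['tcp_rot'],s['ft_force'],s['opening'])
d=s['position']-bx(-.108,.07,0);print(np.degrees(np.arctan2(d[1],d[0])))
i=cam("side")[0];cv2.imwrite(f"pics/side12.png",cv2.resize(i[100:300,180:430,::-1],None,fx=3,fy=3))
```

```text
[0.54792737 0.06007392 0.14163883] [179.90553989   0.38893553   3.06546976] [-12.6357632   -1.2391302    0.72120446] 0.17219352761244788
2.0836128392563884
```

View pics/side12.png

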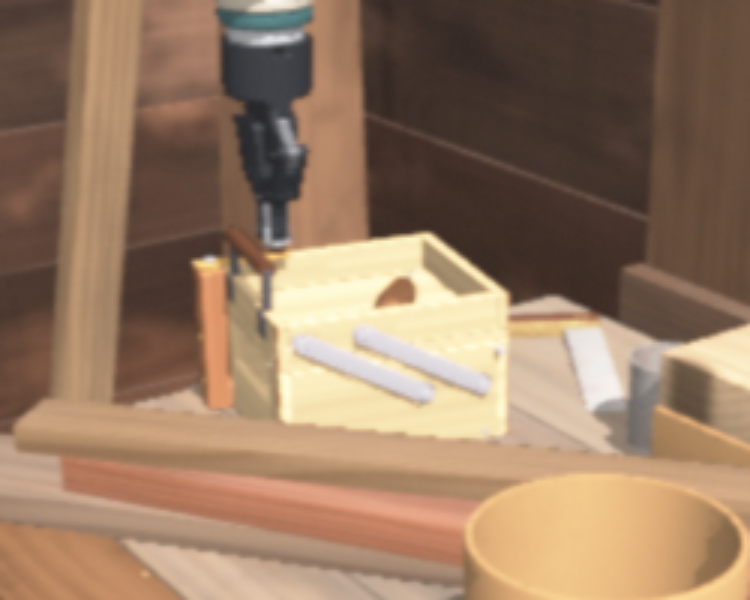

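Lever is across. Release and lift off.

Call:
apply_moves --pt "-0.02 0 0 0 0 0" --pt "-0.02 0 0 0 0 0" --pt "-0.02 0 0 0 0 0" --pt "-0.02 0 0 0 0 0" --pt "-0.02 0 0 0 0 0" --pt "-0.02 0 0 0 0 0" --claw -1

```text
time_s: 27.95
position: [0.5488, 0.0602, 0.1433]
tcp_rot: [179.9, -0.1, 3.1]
ft_force: [0.2, 0.2, -0.3]
opening: 1.003
```

Call:
apply_moves --pt "0 0 -0.3 0 0 0" --pt "0 0 -0.6 0 0 0" --pt "0 0 -1 0 0 0" --pt "0 0 -1 0 0 0"

```text
time_s: 28.35
position: [0.5504, 0.0604, 0.25]
tcp_rot: [179.9, -0.7, 3.1]
ft_force: [0.7, 0.6, 1.0]
opening: 1.003
```

Call:
apply_moves --pt "-0.3 0 -0.3 0 0 0" --pt "-0.6 0 -0.6 0 0 0" --pt "-1 0 -0.8 0 0 0" --pt "-1 0 -0.8 0 0 0" --pt "-1 0 -0.8 0 0 0"

```text
time_s: 28.85
position: [0.4484, 0.0551, 0.3234]
tcp_rot: [179.9, -0.2, 3.1]
ft_force: [-0.2, 0.0, -0.6]
opening: 1.002
```

Run:
```python
from h import *
s=read_state();print(s['position'],s['ft_force'])
f=grab_frame("wrist");cv2.imwrite("pics/w13.png",f["img"][:,:,::-1])
T=np.array(f["T_tool_cam"]);Rt=Ro.from_euler('xyz',s['tcp_rot'],degrees=True).as_matrix()
Rw=Rt@T[:3,:3];tw=Rt@T[:3,3]+s['position']
P=pts(f["depth"],f["mtx"],Rw.T,-Rw.T@tw)
L=Ro.from_euler('z',-BY,degrees=True).apply((P-BC).reshape(-1,3)).reshape(P.shape)
m=(L[...,2]>.15)&(L[...,2]<.18)&(L[...,1]>.053)&(L[...,1]<.1)&(abs(L[...,0])<.1)
q=L[m];print('knob box',len(q), (q.max(0)+q.min(0))/2 if len(q) else 0)
if len(q):
    k=(q.max(0)+q.min(0))/2; print('catch',np.pi/2-np.arctan2(k[1]-.07,k[0]+.108))
m=(abs(L[...,2]-.166)<.02)&(abs(L[...,1])<.048)&(L[...,0]<-.08)&(L[...,0]>-.11)
q=L[m];print('bar',len(q),(q.max(0)+q.min(0))/2 if len(q) else 0,np.percentile(q[:,2],95) if len(q) else 0)
i=cam("top")[0];cv2.imwrite(f"pics/top13.png",i[:,:,::-1])
```

```text
[0.44843007 0.05507193 0.32338645] [-0.24430249  0.0072427  -0.64005144]
knob box 418 [-0.04982714  0.06919754  0.16019332]
catch 1.5845898886423595
bar 2992 [-9.38519374e-02 -2.19034451e-05  1.64298691e-01] 0.16825813237104514
```

View pics/w13.png

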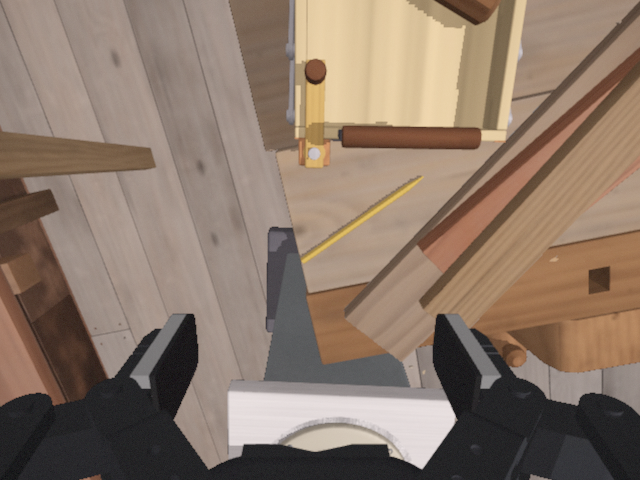

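View pics/top13.png

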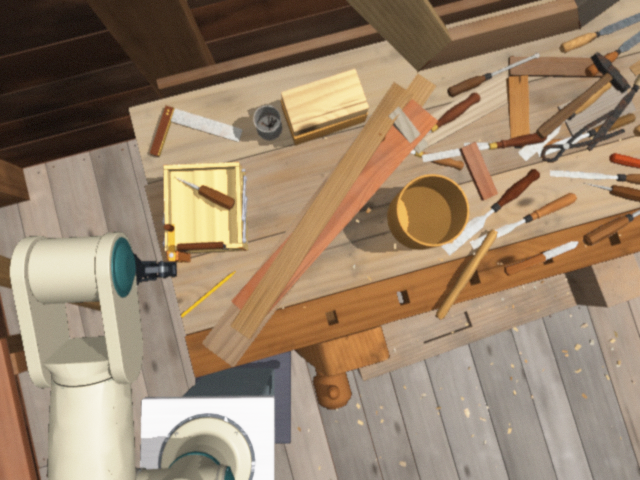

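The top view shows the tray down with the awl in it at (205,190) and the lever across the rim at (170,240). The spokeshave at (467,273) has not moved. The catch measures 1.585 rad, and the arm is clear of everything.

```bash
python3 -c "
from station import *
print(read_state()['time_s'],job_done())"
```

```text
the job is handed in; nothing more can be done
28.95 None
```

I packed the plane and handed the job in at about 29 s of the 64 s allowed. `job_done()` gives no verdict, so what follows is from my own measurements.

1. **Tray up:** I lifted the tray by its bar to the stop, released it, and it stayed up.
2. **Plane in:** I gripped the plane by its sides, slid it in under the tray and set it on the compartment floor. It measured upright, front to back, within a few mm of centre.
3. **Tray down:** I lowered the tray under grip and let go. The bar came back to its starting position within about 1 mm.
4. **Catch:** I swung the lever by its knob to about 1.585 rad (target 1.571), then lifted the arm clear.

- **Last checks:** The final pictures show the tray home, the awl in it and the spokeshave where it was. The force on the tool is near zero.
- **Not rechecked:** The plane cannot be seen under the closed tray, so its position was last measured before the tray came down.
- **Small disagreement:** At the stop, the bar measured about 3 mm short of its calculated position (lift about 1.145 rad instead of 1.17). That is still above the 1.05 rad needed.
- **Forces:** The highest wrist reading at the end of a move was about 17 N, while pressing the tray home.

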